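# Fit the cast tuning knob on the tuner's shaft flat and hold it home

### The job

Take the tuner's bare brass shaft between the fingers so that they lie on its set-screw flat, and turn it until the flat (and the red line on the dial) points at the white mark on the panel. Then lift the freshly cast red knob out of its mould, put it on the shaft with its white line over the flat, and push it fully home against the dial's spring. Finish while holding: keep the knob gripped and pressed fully down, with the flat still at the mark, so that a colleague can tighten the set screw, and leave the other things on the table where they are.

Things in the scene. Friction and masses are not known exactly. Their poses are not given: they have to be found in the camera images.
- tuner: Grey antenna tuner lying on its back, fixed: 240 (x) x 220 (y) x 100 mm high, black panel up. Origin: centre of its underside, straight below the shaft's axis; z up. A white line and bar lie flat on the panel 40 to 77 mm from the axis on the +x side: the mark.
- shaft_turn (a joint): Angle of the shaft and dial on the tuner, rad: 0 = flat and red line point at the white mark (tuner's +x), growing counter-clockwise seen from above. Range -3.1 to 3.1; starts between 0.5 and 1.5. Stays where it is left (friction 0.05 N m).
- shaft: Upright brass D-shaft, 14 mm in diameter, turns with joint shaft_turn. Origin on its axis at the panel's surface (100 mm above the table), z up, x square to the flat and pointing out of it. The flat lies 3.5 mm from the axis along its whole length, so it measures 10.5 mm across the flat and 14 mm across the round (along y). The tip is 38 mm above the origin, its top 3.5 mm tapered; 28 mm stand free above the dial at rest.
- dial_top (a point): Centre of the top of the white dial, a disc 68 mm in diameter and 4 mm thick on the shaft, with a red line along its +x, the direction of the flat. Turns with the shaft, axes like the shaft's; at rest 10 mm above the panel.
- dial_press (a joint): How far the dial is pressed down along the shaft, m: 0 at rest, 0.004 fully down at a hard stop. A spring pushes it up: 3 N to start, 8 N fully down.
- mould: Aluminium mould block, fixed: 150 (x) x 85 (y) x 24 mm high. Origin: centre of its underside, z up. Two round cavities in its top, both 10 mm deep: one 51 mm wide at x = -32 mm that holds the red knob, one 27 mm wide at x = +45 mm with a small grey knob.
- knob: Red round tuning knob, 48 mm in diameter, 26 mm high, about 60 to 130 g, through-bored. Origin: centre of its underside, z up. It starts upright in the large cavity, the upper 16 mm above the block. The bore is D-shaped: 16 mm in diameter, with a brass key on the +x side whose flat face lies 4.6 mm from the axis; it goes over the shaft only with +x within about 0.18 rad of the flat's direction. A white line on the top and the set screw in the side lie on +x.
- knob_mark (a point): Point on the white line on the knob's top, 18 mm from its axis along the knob's x, 26 mm above its underside.
- small_knob: Small grey knob, 24 mm in diameter, 18 mm high, in the small cavity. Leave alone. Origin: centre of its underside.
- hex_key: L-shaped steel hex key, 80 x 26 mm, 5 mm thick, lying on the tuner's panel near its -x edge. Leave alone. Origin: under the middle of its long leg, which lies along x.
- microphone: Black stick microphone with a grey foam head, 165 mm long, lying on the table. Leave alone.
- morse_paddle: Steel and brass Morse paddle, 75 x 65 x 36 mm. Leave alone.
- pen: Black pen, 130 mm, on the clipboard. Leave alone.
- mug: Blue mug, 80 mm wide, 90 mm high. Leave alone.
Mind the look-alikes: they are no part of the job. Several things have the shape of the knob; the one meant has the colours described above.

How it is judged:
On the way, in this order (a step that is already met when the one before it is completed fails the run):
1. with the fingers on the shaft, its flat is turned to the mark (within 0.15 rad), the knob still in the mould (value of joint shaft_turn between -0.15 and 0.15 rad and contact force between the fingers and shaft above 1 N and distance of knob from where it was at the start of the episode below 0.02 m), for 0.2 s.
2. the knob is lifted clear of the mould in the fingers, upright (z of knob in the frame of mould above 0.045 m and contact force between the fingers and knob above 1 N and contact force between knob and mould below 0.1 N and angle between knob's own z axis and vertical below 0.8 rad), for 0.2 s.
At the end, for the whole second after the job is handed in: The shaft's flat points at the mark within 0.2 rad; the knob is on the shaft with its white line over the flat (within 0.25 rad), upright, its underside on the dial (within 2 mm), the dial pressed down by more than 3 of its 4 mm; the knob is still held between the fingers (more than 2 N), at rest (value of joint shaft_turn between -0.2 and 0.2 rad and horizontal distance between knob and dial_top below 0.003 m and z of knob in the frame of dial_top between -0.002 and 0.002 m and angle between knob's own z axis and vertical below 0.08 rad and angle between the x axis of knob and the x axis of dial_top, either way round below 0.25 rad and x of knob_mark in the frame of dial_top above 0.012 m and value of joint dial_press above 0.003 m and contact force between the fingers and knob above 2 N and z of the grasp point in the frame of knob below 0.036 m and linear speed of knob below 0.02 m/s); the arm keeps its last pose, push and grip.
It fails at once if one of the other things (small grey knob, hex key, microphone, Morse paddle, pen, mug) is moved by more than 30 mm (distance of any of small_knob, hex_key, microphone, morse_paddle, pen, mug from where it was at the start of the episode above 0.03 m).
It also fails if it takes over 48 s, if anything falls off the work surface, if the arm or the gripper's body presses on something with over 40 N, if the wrist force passes 120 N, or if a joint passes its speed limit or range.

### The arm

A 6-joint arm with a two-finger parallel gripper is mounted at the origin on the work surface. World frame = base frame: x ahead of the robot, y to its left, z up, the work surface at z = 0. Lengths are in m, angles in rad, forces in N, time in s.
With the tool pointing down it reaches from about 0.35 to 0.775 m from the base axis. Payload 7.3 kg.
Tool frame: the origin (TCP) lies at the very end of the fingers, on their centre line; the grasp point (between the pads) lies 19 mm behind it; z points along the fingers, y is the line along which they close (so a half turn about z gives the same grasp; the last joint's range is limited). The gripper opens to 92 mm and grips with 3 to 60 N. Pads are 19 mm wide; open, the fingers measure 130 mm over their backs; the gripper's body (75 mm by 190 mm) begins 47 mm behind the grasp point.
Start: joints at [1.084, 0.342, 1.524, -0, 1.275, -0.146], TCP at [0.175, 0.495, 0.227] pointing down, gripper open.
Joint ranges: [-2.53, 2.53], [-0.77, 2.02], [0.04, 2.7], [-1, 4.14], [0.28, 2.66], [-3.11, 3.11]. Speed limits (rad/s): [2.57, 2.57, 3.14, 3.14, 3.14, 3.14].

### API

Orientations are given as [roll, pitch, yaw] about the fixed x, y, z axes, in that order (R = Rz(yaw) Ry(pitch) Rx(roll)).
In Python, from cell import robot, read_camera, get_calibration gives the robot as it stands. The module is installed in compiled form; this text tells all that it offers.
- The arm moves only by the tool send_rows, never from a script. Its argument "plan" is a list of rows, each a list of 2 entries, a list of its own where there are three numbers: the shift along the tool's x, y, z as a fraction of full scale, then the turn, a rotation vector about the tool's x, y, z as a fraction of full scale. A call has exactly 10 rows; each row shifts and turns the commanded pose from where the row before left it, along the tool's axes as they then stand; what a row does not reach is not made up. Full scale, the value 1, is 0.025 m for a shift and 90 degrees for a turn. A row lasts 1/8 s, in which the tool goes at most 62.5 mm and 10.7 degrees, less where a joint would pass 70% of its speed; a pose out of reach is approached as far as the arm can. A call with a number of a shift or a turn outside -1 to 1 is refused whole. A call with a gripper value outside its range is refused whole. "gripper" is the opening, from -1 (shut) to 1 (fully open), so that 0 is half open, set as the call begins (left out, the last holds). The fingers move at their own pace and stop on an object; "force" is the grip in N (left out, the last holds). Time passes only in rows, so rows that do not move let the fingers close, or fill a call up. It gives the time, the measured TCP pose, the force, the opening and the grip force at its end, in the units of the state.
- robot.observe(): the state, without advancing time (a new reading comes with each control period).
- read_camera(name): name is "scene" or "top"; returns (picture, depth): 480x640x3 uint8, blue, green, red; 480x640 float32, m along the optical axis (not along the pixel's ray), 0 where there is no reading.
- get_calibration(name): a dict with "intrinsics" (3x3 intrinsics, pixels), "rvec" (rotation vector, rad) and "tvec" (3), from world to camera coordinates, as OpenCV has them. Camera axes: x right, y down, z forward; pixel columns grow to the right and rows downward; lengths in m; the calibration is good to about 2 mm. A picture is of the moment at which its call begins. get_calibration takes no time and is no camera call.
- robot.hand_in(): hands the job in; it is judged then, once.
The state is a dict: "time": time; "qpos": joint angles; "qvel": joint speeds; "joint_efforts": joint torques, N m; "tool_pos": TCP position; "tool_rot": TCP orientation; "contact_force": force on the tool from outside, world axes, zero at the start; "torque": the same for the moment, N m; "opening": finger opening in m; "grip_force": force on a finger pad.
Only numpy, scipy, OpenCV 4.12 (cv2) and the standard library are available. Lean on these libraries where they do the work, as an engineer would, in place of code of your own. Each camera call takes 0.05 s, during which the arm holds its last target. There are 200 camera calls.

## Working session

There is one attempt and no reset: what is moved stays moved. The work goes in short steps, Python scripts to look and compute and a tool call to move; the robot and the scene stay as the last step left them, time stands still between calls to the robot, and variables do not carry over. Pictures are saved under pics/ and viewed, at most 10 in all, crops included, and the job is handed in when it is done.

Besides the shell and the picture viewer there is one more tool, called after ">>>" by a JSON object that holds its "method" and its "body", one argument or row to a line. send_rows: Moves the arm, as the interface text tells. Shift numbers are shares of 0.025 m and turn numbers shares of 90 degrees, none past 1 either way. Its arguments: {"type":"object","properties":{"plan":{"type":"array"},"gripper":{"type":"number"},"force":{"type":"number"}},"required":["plan"]}

```bash
mkdir -p pics
cat > h.py <<'E'
from cell import robot, read_camera, get_calibration
import numpy as np, cv2
from scipy.spatial.transform import Rotation as R
def cal(n):
    c=get_calibration(n); K=np.array(c["intrinsics"]).reshape(3,3)
    Rm=cv2.Rodrigues(np.array(c["rvec"],float))[0]; return K,Rm,np.array(c["tvec"],float).ravel()
def ray(n,uv):
    K,Rm,t=cal(n); d=Rm.T@np.linalg.inv(K)@np.array([uv[0],uv[1],1.]); return -Rm.T@t,d
def onz(n,uv,z):
    o,d=ray(n,uv); return o+d*(z-o[2])/d[2]
def dep(n,uv,D):
    o,d=ray(n,uv); return o+d*D
E
python3 - <<'E'
from h import *
for n in("scene","top"):
    p,d=read_camera(n); cv2.imwrite(f"pics/{n}0.png",p); np.save(n+"0.npy",d); print(n,*[x.round(3).tolist() for x in cal(n)], ray(n,(320,240))[0])
print(robot.observe())
E
```

```text
scene [[499.303, 0.0, 320.72], [0.0, 499.303, 239.319], [0.0, 0.0, 1.0]] [[-0.51, 0.86, 0.001], [0.584, 0.346, -0.734], [-0.632, -0.374, -0.679]] [0.278, -0.219, 1.678] [1.33016834 0.46390271 0.97819918]
top [[488.824, 0.0, 316.314], [0.0, 488.824, 234.862], [0.0, 0.0, 1.0]] [[0.025, -1.0, -0.008], [-0.992, -0.024, -0.12], [0.12, 0.011, -0.993]] [-0.017, 0.532, 1.265] [ 0.37674825 -0.01826138  1.31902928]
{'time': 0.1, 'qpos': array([ 1.08400096e+00,  3.42659182e-01,  1.52491010e+00,  1.99172386e-05,
        1.27540706e+00, -1.46032858e-01]), 'qvel': array([ 0.00101779, -0.0009695 , -0.00180608, -0.00051829, -0.00150408,
        0.00115923]), 'joint_efforts': array([ 2.01445509e-03, -4.32003772e+01, -2.44695479e+01,  7.17816199e-02,
        5.27645065e-02, -6.26676047e-05]), 'tool_pos': array([0.17527763, 0.49449518, 0.22611525]), 'tool_rot': array([-3.14022646e+00, -2.20190761e-04,  2.80082418e+00]), 'contact_force': array([ 0.21810654, -0.67168332, -0.03511835]), 'torque': array([-0.01380151,  0.01945954,  0.02178038]), 'grip_force': 0.0, 'opening': 0.09190371169678564}
```

View pics/scene0.png

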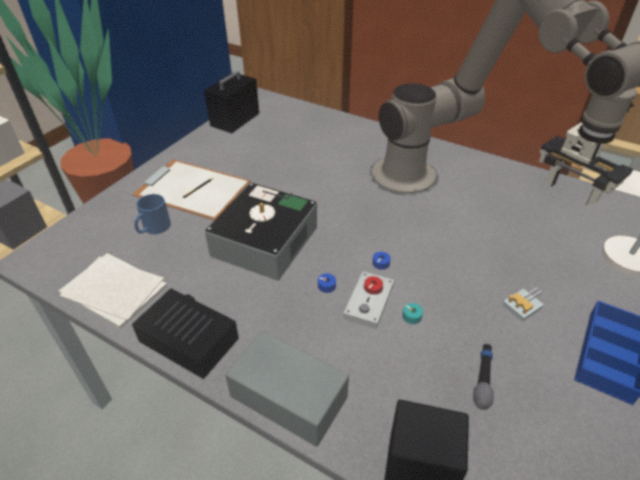

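View pics/top0.png

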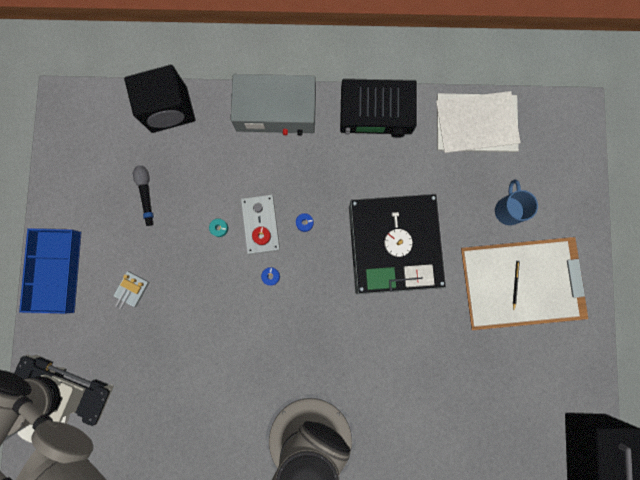

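Look-alikes in the top view: red knob (261,236) in the mould, blue knobs (305,222) and (271,276), teal (219,228), small grey (258,208). The red one is meant. The dial is at (398,243) and the mark at (395,215). Next is a close crop to check and measurements.

```bash
cat > m.py <<'E'
from h import *
def cent(m): 
    n,l,s,c=cv2.connectedComponentsWithStats(m.astype(np.uint8)); 
    return sorted([(int(s[i,4]),c[i].round(2).tolist()) for i in range(1,n)],reverse=True)[:4]
def tri(u1,u2):
    (o1,d1),(o2,d2)=ray("scene",u1),ray("top",u2)
    A=np.c_[d1,-d2]; s=np.linalg.lstsq(A,o2-o1,rcond=None)[0]; a=o1+d1*s[0]; b=o2+d2*s[1]
    return (a+b)/2,np.linalg.norm(a-b)
E
python3 - <<'E'
from m import *
ps={n:cv2.imread(f"pics/{n}0.png") for n in("scene","top")}
D={n:np.load(n+"0.npy") for n in ps}
t=ps["top"]; s=ps["scene"]
a=cv2.resize(t[205:285,350:450],None,fx=7,fy=7,interpolation=cv2.INTER_CUBIC)[:, :400+300]
b=cv2.resize(t[190:256,238:282],None,fx=8,fy=8,interpolation=cv2.INTER_CUBIC)
cv2.imwrite("pics/c1.png",cv2.resize(np.hstack([a[:528,:],b[:528]]),(790,400)))
box={"top":{"mould":(190,256,238,282),"dial":(225,262,380,418),"mark":(205,230,380,412)},"scene":{"mould":(265,330,340,398),"dial":(196,226,245,282),"mark":(222,238,240,260)}}
for n,p in ps.items():
    h=cv2.cvtColor(p,cv2.COLOR_BGR2HSV).astype(int)
    red=((h[...,0]<10)|(h[...,0]>170))&(h[...,1]>120)&(h[...,2]>90)
    white=(h[...,2]>140)&(h[...,1]<60)
    brass=(h[...,0]>12)&(h[...,0]<32)&(h[...,1]>80)
    for k,(r0,r1,c0,c1) in box[n].items():
        z=np.zeros(p.shape[:2],bool); z[r0:r1,c0:c1]=1
        for nm,m in(("red",red),("white",white),("brass",brass)):
            for A,c in cent(m&z)[:2]:
                dd=D[n][int(round(c[1])),int(round(c[0]))]
                print(n,k,nm,A,c,dep(n,c,dd).round(4).tolist())
E
```

```text
scene mould red 212 [373.31, 284.44] [0.5193, 0.1413, 0.024]
scene mould white 2892 [368.82, 296.71] [0.5611, 0.1495, 0.0227]
scene mould white 4 [340.25, 306.25] [0.6073, 0.0939, -0.0008]
scene dial white 299 [261.8, 212.7] [0.5128, -0.2053, 0.1113]
scene dial white 76 [264.71, 197.54] [0.4424, -0.2466, 0.0997]
scene dial brass 31 [261.1, 205.77] [0.5112, -0.2065, 0.1338]
scene mark white 34 [249.82, 228.59] [0.5747, -0.2005, 0.1031]
top mould red 212 [260.66, 235.72] [0.529, 0.1465, 0.0069]
top mould white 1394 [259.14, 222.25] [0.5635, 0.15, 0.0224]
top mould white 17 [260.88, 235.59] [0.5294, 0.1459, 0.0069]
top mould brass 6 [260.5, 232.67] [0.5342, 0.1441, 0.032]
top dial red 4 [391.5, 236.5] [0.5224, -0.1916, 0.114]
top dial red 1 [388.0, 233.0] [0.5321, -0.1842, 0.1048]
top dial white 552 [398.3, 242.5] [0.5053, -0.2049, 0.1371]
top dial white 6 [396.17, 225.67] [0.5518, -0.2051, 0.1004]
top dial brass 19 [399.58, 242.16] [0.3767, -0.0183, 1.319]
top mark white 46 [395.43, 217.85] [0.5716, -0.2032, 0.1002]
top mark white 7 [398.0, 229.0] [0.5419, -0.208, 0.1115]
```

View pics/c1.png

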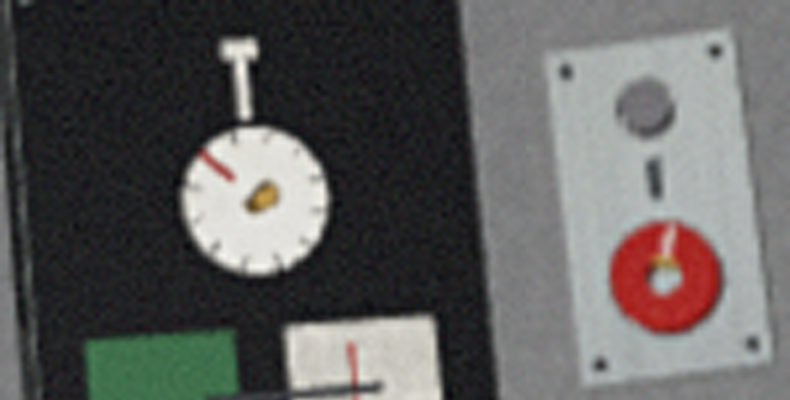

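The crop confirms the red knob, with its white line and brass key pointing up and slightly right. The dial's red line points up-left and the mark is straight above the dial. Now the precise measurements.

```bash
cat > meas.py <<'E'
from m import *
def ell(m):
    k=cv2.findContours(m.astype(np.uint8),cv2.RETR_EXTERNAL,cv2.CHAIN_APPROX_NONE)[0]
    c=max(k,key=cv2.contourArea); return cv2.fitEllipse(cv2.convexHull(c)),c
E
python3 - <<'E'
from meas import *
W={}
for n in("scene","top"):
    p=cv2.imread(f"pics/{n}0.png"); h=cv2.cvtColor(p,cv2.COLOR_BGR2HSV).astype(int); f=p.astype(float)
    red=((h[...,0]<10)|(h[...,0]>170))&(h[...,1]>110)&(h[...,2]>70)
    bx=dict(top=dict(dial=(226,262,380,416),knob=(222,250,246,278),mark=(205,229,385,405)),scene=dict(dial=(198,226,246,280),knob=(272,296,360,388),mark=(221,238,240,262)))[n]
    def z(k): 
        r0,r1,c0,c1=bx[k]; q=np.zeros(p.shape[:2],bool); q[r0:r1,c0:c1]=1; return q
    V=h[...,2]
    dm=(V>120)&z("dial")
    if n=="top":
        e,_=ell(cv2.morphologyEx(dm.astype(np.uint8),cv2.MORPH_OPEN,np.ones((5,5))))
    else: e,_=ell(cv2.morphologyEx(dm.astype(np.uint8),cv2.MORPH_OPEN,np.ones((5,5))))
    W[n,"dial"]=e[0]; dc=onz(n,e[0],.11); print(n,"dial",np.round(e[0],2),np.round(e[1],1),dc.round(4))
    # red line on the dial: weighted redness
    w=np.clip(f[...,2]-f[...,:2].mean(2)-35,0,None)*z("dial")*(h[...,0]%170<9)
    ys,xs=np.nonzero(w); P=np.array([onz(n,(x,y),.11) for x,y in zip(xs,ys)]); ww=w[ys,xs]
    r=np.hypot(*(P-dc)[:,:2].T); k=(r<.036)&(r>.012); c=(P[k]*ww[k,None]).sum(0)/ww[k].sum(); v=c-dc
    print("  redline",k.sum(),c.round(4),"ang",np.arctan2(v[1],v[0]).round(3),"r",np.hypot(*v[:2]).round(4))
    mk=(V>120)&z("mark"); A,c=cent(mk)[0]; v=onz(n,c,.1)-dc; W[n,"mark"]=c
    print("  mark",c,A,onz(n,c,.1).round(4),"ang",np.arctan2(v[1],v[0]).round(3))
    e,c=ell(red&z("knob")); kc=onz(n,e[0],.04); W[n,"knob"]=e[0]
    print("  knob",np.round(e[0],2),np.round(e[1],1),kc.round(4))
    hull=np.zeros(p.shape[:2],np.uint8); cv2.fillConvexPoly(hull,cv2.convexHull(c),1); 
    w=np.clip(f[...,:2].mean(2)-60,0,None)*hull
    ys,xs=np.nonzero(w); P=np.array([onz(n,(x,y),.04) for x,y in zip(xs,ys)]); ww=w[ys,xs]
    r=np.hypot(*(P-kc)[:,:2].T); k=(r<.021)&(r>.011); c=(P[k]*ww[k,None]).sum(0)/ww[k].sum(); v=c-kc
    print("  line",k.sum(),c.round(4),"ang",np.arctan2(v[1],v[0]).round(3),"r",np.hypot(*v[:2]).round(4))
for k in("dial","mark","knob"): print(k,tri(W["scene",k],W["top",k]))
p=cv2.imread("pics/top0.png"); h=cv2.cvtColor(p,cv2.COLOR_BGR2HSV).astype(int)
for nm,m,b,zz in(("tuner",h[...,2]<60,(190,298,345,450),.1),("mould",h[...,2]>140,(190,258,236,284),.024)):
    q=np.zeros(m.shape,bool); q[b[0]:b[1],b[2]:b[3]]=1
    _,c=ell(cv2.morphologyEx((m&q).astype(np.uint8),cv2.MORPH_CLOSE,np.ones((25,25))))
    B=np.array([onz("top",x,zz)[:2] for x in cv2.boxPoints(cv2.minAreaRect(c))])
    e=np.diff(np.vstack([B,B[:1]]),axis=0); print(nm,B.mean(0).round(4),np.hypot(*e.T).round(4),np.arctan2(e[:,1],e[:,0]).round(3))
E
```

```text
scene dial [261.77 212.23] [17.2 26.1] [ 0.5099 -0.2076  0.11  ]
  redline 7 [ 0.524  -0.1897  0.11  ] ang 0.905 r 0.0227
  mark [250.02, 228.26] 46 [ 0.5707 -0.2032  0.1   ] ang 0.072
  knob [373.01 284.47] [16.2 17.9] [0.5333 0.1461 0.04  ]
  line 85 [0.5392 0.1424 0.04  ] ang -0.558 r 0.0069
top dial [398.17 242.29] [27.1 27.5] [ 0.5088 -0.2088  0.11  ]
  redline 14 [ 0.5245 -0.1904  0.11  ] ang 0.867 r 0.0242
  mark [395.46, 218.13] 52 [ 0.5709 -0.2033  0.1   ] ang 0.089
  knob [260.8  235.44] [17.3 18.1] [0.5259 0.142  0.04  ]
  line 11 [0.5417 0.1416 0.04  ] ang -0.027 r 0.0158
dial (array([ 0.5088247 , -0.20879906,  0.1087523 ]), np.float64(0.0005409999814117734))
mark (array([ 0.5708811 , -0.20320361,  0.100122  ]), np.float64(0.000182685908661845))
knob (array([0.52671719, 0.14319056, 0.0320528 ]), np.float64(0.0004881014246630064))
tuner [ 0.5087 -0.2057] [0.2274 0.2342 0.2223 0.234 ] [-1.474 -3.075  1.668  0.089]
mould [0.559  0.1534] [0.0956 0.1523 0.0943 0.1523] [-1.421 -2.984  1.72   0.167]
```

>>> {"method": "send_rows", "body": {
  "plan": [
    [[-1,-1,0],[0,0,0]],
    [[-1,-1,0],[0,0,0]],
    [[-1,-1,0],[0,0,0]],
    [[-1,-1,0],[0,0,0]],
    [[-1,-1,0],[0,0,0]],
    [[-1,-1,0],[0,0,0]],
    [[-1,-1,0],[0,0,0]],
    [[-1,-1,0],[0,0,0]],
    [[-1,-1,0],[0,0,0]],
    [[-1,-1,0],[0,0,0]]
  ],
  "gripper": 0,
  "force": 20
}}

```text
time: 1.35
tool_pos: [0.3277, 0.1745, 0.2266]
tool_rot: [-3.142, -0.0, 2.801]
contact_force: [-0.3, 1.0, -0.7]
opening: 0.0461
grip_force: 0.0
```

>>> {"method": "send_rows", "body": {
  "plan": [
    [[-1,-1,0],[0,0,0]],
    [[-1,-1,0],[0,0,0]],
    [[-1,-1,0],[0,0,0]],
    [[-1,-1,0],[0,0,0]],
    [[-1,-1,0],[0,0,0]],
    [[-1,-1,0],[0,0,0]],
    [[-1,-1,0],[0,0,0]],
    [[-1,-1,0],[0,0,0]],
    [[-1,-1,0],[0,0,0.11]],
    [[-1,-1,0],[0,0,0.11]]
  ]
}}

```text
time: 2.6
tool_pos: [0.4742, -0.1467, 0.2263]
tool_rot: [3.142, -0.001, 2.45]
contact_force: [0.2, 0.1, 0.4]
opening: 0.0463
grip_force: 0.0
```

Run:
```python
from meas import *
for n,(r0,r1,c0,c1) in dict(top=(186,260,232,288),scene=(264,330,338,400)).items():
    p=np.mean([read_camera(n)[0].astype(float) for _ in range(5)],0); np.save(n+"avg.npy",p)
    h=cv2.resize(p[r0:r1,c0:c1].astype(np.float32),None,fx=7,fy=7,interpolation=cv2.INTER_CUBIC).clip(0,255).astype(np.uint8)
    cv2.imwrite(f"pics/k_{n}.png",h)
a=cv2.imread("pics/k_top.png"); b=cv2.imread("pics/k_scene.png")
H=max(a.shape[0],b.shape[0]); z=lambda i:np.vstack([i,np.zeros((H-i.shape[0],i.shape[1],3),np.uint8)])
im=np.hstack([z(a)[:, :392],z(b)[:, :434]])[:, :800]; cv2.imwrite("pics/k2.png",im); print(im.shape)
o=robot.observe(); print(o["time"],o["tool_pos"],o["tool_rot"],o["qpos"])
```

```text
(518, 800, 3)
3.1 [ 0.47376394 -0.14491957  0.22687667] [3.14142739e+00 1.07176371e-04 2.45681116e+00] [-4.51766237e-01  2.87734797e-01  1.60243424e+00  1.43297190e-04
  1.25128118e+00 -1.33782608e+00]
```

View pics/k2.png

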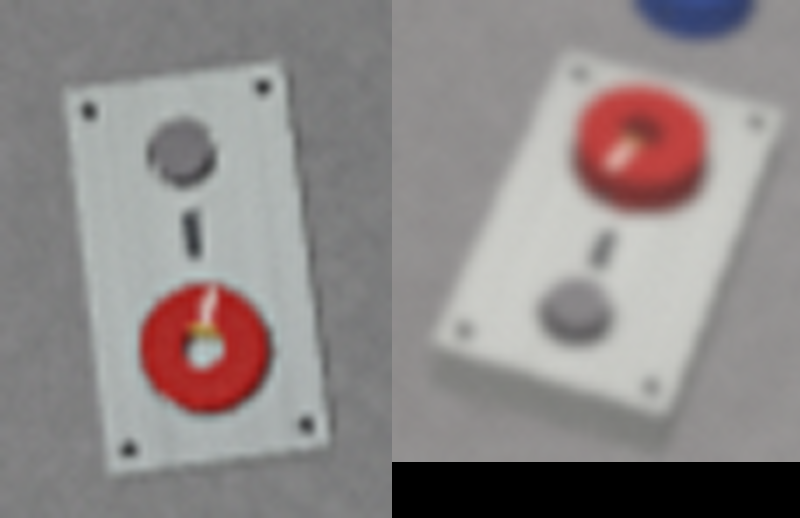

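The close crop shows the mould corners (66,88), (284,60), (329,447), (111,474), the knob centre (205,348), and the line from (204,322) to (211,288). In the scene crop the knob top is centred at about (250,134) and the line runs (242,145) to (220,170).

Run:
```python
from meas import *
f=lambda n,x,y,o,z:onz(n,((x+.5)/7-.5+o[0],(y+.5)/7-.5+o[1]),z)[:2]
T=(232,186);S=(338,264)
B=np.array([f("top",x,y,T,.024) for x,y in((66,88),(284,60),(329,447),(111,474))])
Hs=np.array([f("top",x,y,T,.024) for x,y in((89,111),(263,88),(307,425),(129,449))])
for q in(B,Hs):
    d=[q[0]-q[3],q[1]-q[2]]; print(q.mean(0).round(4),[np.arctan2(a[1],a[0]).round(3) for a in d],np.hypot(*np.array(d).T).round(4))
for n,o,c,a,b in(("top",T,(205,348),(204,322),(211,288)),("scene",S,(250,134),(242,145),(220,170))):
    c,a,b=[f(n,*x,o,.04) for x in(c,a,b)]
    print(n,"c",c.round(4),"line",a.round(4),b.round(4),"ang c-b",np.arctan2(*(b-c)[::-1]).round(3),"a-b",np.arctan2(*(b-a)[::-1]).round(3))
uv=lambda x,y,o:((x+.5)/7-.5+o[0],(y+.5)/7-.5+o[1])
print(tri(uv(250,134,S),uv(205,348,T)),tri(uv(220,170,S),uv(211,288,T)))
# weighted principal direction of whiteness on the line (top and scene, averaged images)
for n,c in(("top",f("top",205,348,T,.04)),("scene",f("scene",250,134,S,.04))):
    p=np.load(n+"avg.npy"); p=cv2.resize(p,None,fx=4,fy=4,interpolation=cv2.INTER_CUBIC)
    u=np.arange(p.shape[1]); pts=[];w=[]
    K=[(x,y) for x in range(240*4,400*4) for y in range(215*4,300*4)]
    K=[(x,y) for x,y in K if (n=="top" and x<280*4 and y<252*4) or (n=="scene" and x>358*4 and y>270*4)]
    P=np.array([onz(n,((x+.5)/4-.5,(y+.5)/4-.5),.04)[:2] for x,y in K]); r=np.hypot(*(P-c).T)
    ww=np.array([min(p[y,x,0],p[y,x,1]) for x,y in K]); a=np.arctan2(P[:,1]-c[1],P[:,0]-c[0])
    for r0,r1 in((.011,.015),(.015,.019),(.011,.019)):
        k=(r>r0)&(r<r1)&(abs(a)<1); g=np.clip(ww[k]-np.median(ww[k])-15,0,None); print(n,r0,"ang",(g@a[k]/g.sum()).round(3),g.max().round())
```

```text
[0.5597 0.148 ] [np.float64(0.157), np.float64(0.149)] [0.1504 0.1509]
[0.5592 0.1481] [np.float64(0.158), np.float64(0.164)] [0.1317 0.1316]
top c [0.5263 0.1418] line [0.5362 0.1426] [0.5492 0.1405] ang c-b -0.061 a-b -0.164
scene c [0.5276 0.1441] line [0.5339 0.144 ] [0.5487 0.1425] ang c-b -0.073 a-b -0.096
(array([0.52625076, 0.14274484, 0.03797705]), np.float64(0.0014380566804153352)) (array([0.54880618, 0.14144438, 0.03950641]), np.float64(0.0020563254847029413))Traceback (most recent call last):
  File "<stdin>", line 19, in <module>
  File "h.py", line 10, in onz
    o,d=ray(n,uv); return o+d*(z-o[2])/d[2]
        ~~~^^^^^^
  File "h.py", line 8, in ray
    K,Rm,t=cal(n); d=Rm.T@np.linalg.inv(K)@np.array([uv[0],uv[1],1.]); return -Rm.T@t,d
           ~~~^^^
  File "h.py", line 5, in cal
    c=get_calibration(n); K=np.array(c["intrinsics"]).reshape(3,3)
ValueError: time passes only in moves, steps and waits
```

>>> {"method": "send_rows", "body": {
  "plan": [
    [[-1,-0.5,0],[0,0,0]],
    [[-1,-0.5,0],[0,0,0]],
    [[-0.7,0,0],[0,0,0]],
    [[0,0,0],[0,0,0]],
    [[0,0,0.6],[0,0,0]],
    [[0,0,0.6],[0,0,0]],
    [[0,0,0.6],[0,0,0]],
    [[0,0,0.6],[0,0,0]],
    [[0,0,0],[0,0,0]],
    [[0,0,0],[0,0,0]]
  ]
}}

```text
time: 4.35
tool_pos: [0.5105, -0.2079, 0.1669]
tool_rot: [3.141, 0.0, 2.455]
contact_force: [0.1, 0.1, 0.8]
opening: 0.0456
grip_force: 0.0
```

>>> {"method": "send_rows", "body": {
  "plan": [
    [[0,0,0.5],[0,0,0]],
    [[0,0,0.5],[0,0,0]],
    [[0,0,0.5],[0,0,0]],
    [[0,0,0.3],[0,0,0]],
    [[0,0,0.25],[0,0,0]],
    [[0,0,0],[0,0,0]],
    [[0,0,0],[0,0,0]],
    [[0,0,0],[0,0,0]],
    [[0,0,0],[0,0,0]],
    [[0,0,0],[0,0,0]]
  ]
}}

```text
time: 5.6
tool_pos: [0.5103, -0.2078, 0.1156]
tool_rot: [3.141, 0.0, 2.455]
contact_force: [0.7, -0.3, 0.1]
opening: 0.0457
grip_force: 0.0
```

>>> {"method": "send_rows", "body": {
  "plan": [
    [[0,0,0],[0,0,0]],
    [[0,0,0],[0,0,0]],
    [[0,0,0],[0,0,0]],
    [[0,0,0],[0,0,0]],
    [[0,0,0],[0,0,0]],
    [[0,0,0],[0,0,0]],
    [[0,0,0],[0,0,0]],
    [[0,0,0],[0,0,0]],
    [[0,0,0],[0,0,0]],
    [[0,0,0],[0,0,0]]
  ],
  "gripper": -1,
  "force": 20
}}

```text
time: 6.85
tool_pos: [0.5086, -0.2097, 0.1154]
tool_rot: [-3.138, -0.001, 2.455]
contact_force: [-7.6, -8.4, 1.9]
opening: 0.0099
grip_force: 20.0
```

```bash
sed -i 's/^def cal/import functools\n@functools.lru_cache\ndef cal/' h.py
python3 - <<'E'
from m import *
o=robot.observe(); print({k:np.round(v,4).tolist() for k,v in o.items()})
p,_=read_camera("scene"); cv2.imwrite("pics/s3.png",cv2.resize(p[120:270,180:330],None,fx=4,fy=4,interpolation=cv2.INTER_CUBIC))
E
```

```text
{'time': 6.85, 'qpos': [-0.5281, 0.5, 1.6062, -0.0045, 1.0367, -1.4103], 'qvel': [0.0014, -0.0001, -0.0002, -0.0023, -0.0005, 0.0005], 'joint_efforts': [5.5999, -47.2377, -21.77, 2.7502, -0.5211, -0.0064], 'tool_pos': [0.5086, -0.2097, 0.1154], 'tool_rot': [-3.1376, -0.0007, 2.4553], 'contact_force': [-7.6048, -8.3998, 1.906], 'torque': [-1.4035, 1.1929, -0.013], 'grip_force': 20.0001, 'opening': 0.0099}
```

View pics/s3.png

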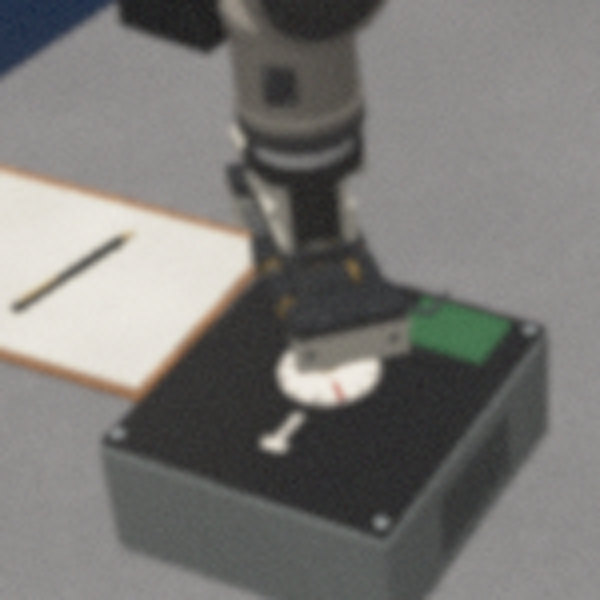

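The fingers are on the flat: the opening is about 10 mm. Now turning clockwise by about 46°.

>>> {"method": "send_rows", "body": {
  "plan": [
    [[0,-0.1,0],[0,0,0]],
    [[0,0,0],[0,0,0.085]],
    [[0,0,0],[0,0,0.085]],
    [[0,0,0],[0,0,0.085]],
    [[0,0,0],[0,0,0.085]],
    [[0,0,0],[0,0,0.085]],
    [[0,0,0],[0,0,0.085]],
    [[0,0,0],[0,0,0]],
    [[0,0,0],[0,0,0]],
    [[0,0,0],[0,0,0]]
  ],
  "force": 40
}}

```text
time: 8.15
tool_pos: [0.5075, -0.209, 0.1154]
tool_rot: [-3.139, -0.002, 1.654]
contact_force: [-3.9, 0.2, 3.7]
opening: 0.0098
grip_force: 40.0
```

Run:
```python
from m import *
o=robot.observe(); print({k:np.round(v,4).tolist() for k,v in o.items()})
p,_=read_camera("scene"); cv2.imwrite("pics/s4.png",cv2.resize(p[170:260,200:310],None,fx=6,fy=6,interpolation=cv2.INTER_CUBIC))
```

```text
{'time': 8.15, 'qpos': [-0.5303, 0.4985, 1.609, -0.0001, 1.0371, -0.6138], 'qvel': [-0.0004, -0.002, -0.0006, -0.0012, 0.0013, -0.0007], 'joint_efforts': [0.4342, -46.2822, -22.648, 0.392, -1.3794, -0.036], 'tool_pos': [0.5075, -0.209, 0.1154], 'tool_rot': [-3.1392, -0.0016, 1.6543], 'contact_force': [-3.861, 0.1695, 3.6865], 'torque': [0.1164, 0.8512, -0.0781], 'grip_force': 40.0014, 'opening': 0.0098}
```

View pics/s4.png

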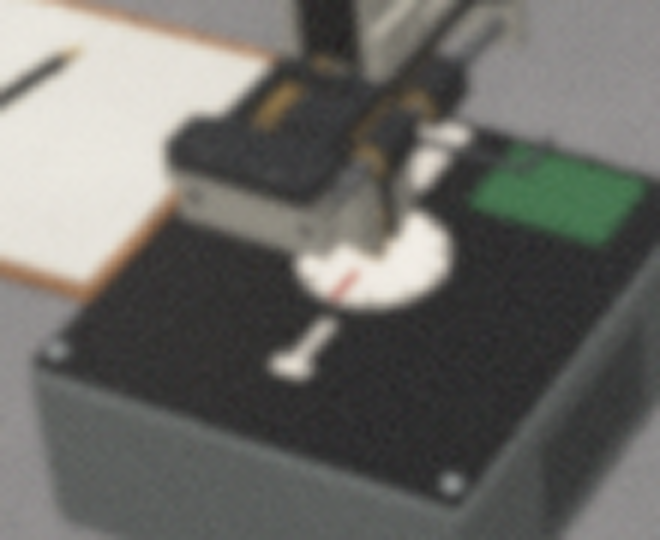

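The red line now lies in line with the mark. Releasing, lifting, and going to the knob.

>>> {"method": "send_rows", "body": {
  "plan": [
    [[0,0,0],[0,0,0]],
    [[0,0,0],[0,0,0]],
    [[0,0,0],[0,0,0]],
    [[0,0,-0.6],[0,0,0]],
    [[0,0,-0.6],[0,0,0]],
    [[0,0,-0.6],[0,0,0]],
    [[0,0,-0.6],[0,0,0]],
    [[1,0,0],[0,0,0]],
    [[1,0,0],[0,0,0]],
    [[1,0,0],[0,0,0]]
  ],
  "gripper": 0
}}

```text
time: 9.45
tool_pos: [0.5024, -0.1343, 0.1763]
tool_rot: [3.141, 0.0, 1.654]
contact_force: [0.1, -0.1, 0.5]
opening: 0.0456
grip_force: 0.0
```

>>> {"method": "send_rows", "body": {
  "plan": [
    [[1,0.2,0],[0,0,0]],
    [[1,0.2,0],[0,0,0]],
    [[1,0.2,0],[0,0,0]],
    [[1,0.2,0],[0,0,0]],
    [[1,0.2,0],[0,0,0]],
    [[1,0.2,0],[0,0,0]],
    [[1,0.2,0],[0,0,0]],
    [[1,0.2,0],[0,0,0]],
    [[1,0.2,0],[0,0,0]],
    [[1,0.2,0],[0,0,0]]
  ],
  "gripper": 0.5
}}

```text
time: 10.7
tool_pos: [0.5316, 0.1192, 0.1763]
tool_rot: [3.141, -0.0, 1.654]
contact_force: [-0.2, -0.1, -0.1]
opening: 0.0692
grip_force: 0.0
```

>>> {"method": "send_rows", "body": {
  "plan": [
    [[1,0,0],[0,0,0]],
    [[0,0,0.4],[0,0,-0.111]],
    [[0,0,0.4],[0,0,-0.111]],
    [[0,0,0.4],[0,0,-0.111]],
    [[0,0,0.4],[0,0,-0.111]],
    [[0,0,0.4],[0,0,-0.111]],
    [[0,0,0.4],[0,0,-0.111]],
    [[0,0,0.4],[0,0,-0.111]],
    [[0,0,0],[0,0,-0.111]],
    [[0,0,0],[0,0,0]]
  ]
}}

```text
time: 11.95
tool_pos: [0.5296, 0.1433, 0.1061]
tool_rot: [3.141, 0.001, 3.047]
contact_force: [0.1, 0.6, 1.0]
opening: 0.0688
grip_force: 0.0
```

Run:
```python
from m import *
o=robot.observe(); print({k:np.round(v,4).tolist() for k,v in o.items()})
p,_=read_camera("scene"); 
a=cv2.resize(p[230:330,320:430],None,fx=5,fy=5,interpolation=cv2.INTER_CUBIC)
q,_=read_camera("top"); b=cv2.resize(q[215:265,380:420],None,fx=6,fy=6,interpolation=cv2.INTER_CUBIC); c=cv2.resize(q[200:250,370:420],(250,300))
b2=np.zeros((500,240,3),np.uint8); b2[:300]=b; cv2.imwrite("pics/s5.png",np.hstack([a,b2])); cv2.imwrite("pics/top5.png",q)
```

```text
{'time': 11.95, 'qpos': [0.1244, 0.508, 1.6229, 0.0001, 1.0101, -1.3522], 'qvel': [-0.0017, -0.003, -0.0003, 0.001, -0.0038, 0.0809], 'joint_efforts': [-0.0141, -47.483, -20.5433, -0.0348, 0.0974, -1.0113], 'tool_pos': [0.5296, 0.1433, 0.1061], 'tool_rot': [3.1414, 0.0006, 3.0474], 'contact_force': [0.144, 0.6453, 1.0143], 'torque': [-0.0048, -0.0108, 0.0466], 'grip_force': 0.0, 'opening': 0.0688}
```

View pics/s5.png

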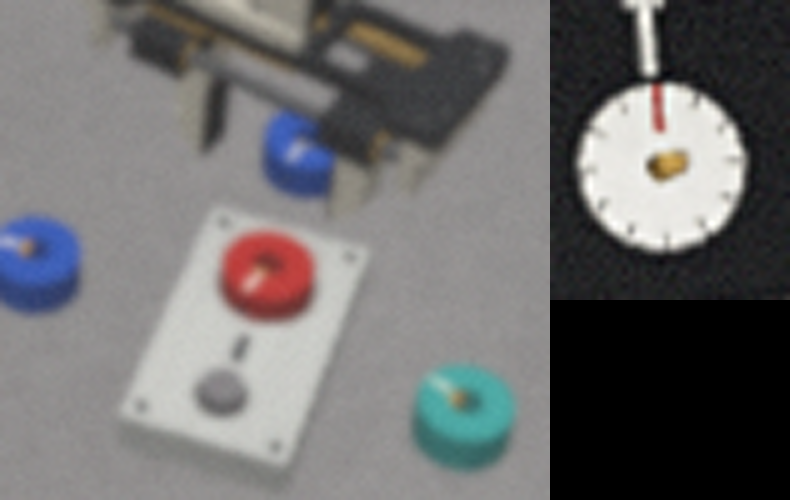

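>>> {"method": "send_rows", "body": {
  "plan": [
    [[0.1,0,0.5],[0,0,0]],
    [[0,0,0.5],[0,0,0]],
    [[0,0,0.5],[0,0,0]],
    [[0,0,0.5],[0,0,0]],
    [[0,0,0.5],[0,0,0]],
    [[0,0,0.4],[0,0,0]],
    [[0,0,0.26],[0,0,0]],
    [[0,0,0],[0,0,0]],
    [[0,0,0],[0,0,0]],
    [[0,0,0],[0,0,0]]
  ]
}}

```text
time: 13.3
tool_pos: [0.5272, 0.1435, 0.0269]
tool_rot: [3.141, 0.001, 3.049]
contact_force: [-0.4, 0.4, -0.3]
opening: 0.069
grip_force: 0.0
```

>>> {"method": "send_rows", "body": {
  "plan": [
    [[0,0,0],[0,0,0]],
    [[0,0,0],[0,0,0]],
    [[0,0,0],[0,0,0]],
    [[0,0,0],[0,0,0]],
    [[0,0,0],[0,0,0]],
    [[0,0,0],[0,0,0]],
    [[0,0,0],[0,0,0]],
    [[0,0,0],[0,0,0]],
    [[0,0,0],[0,0,0]],
    [[0,0,0],[0,0,0]]
  ],
  "gripper": -1,
  "force": 30
}}

```text
time: 14.55
tool_pos: [0.5269, 0.1435, 0.0265]
tool_rot: [3.141, 0.0, 3.049]
contact_force: [-1.0, 1.4, 3.9]
opening: 0.0473
grip_force: 30.0
```

Run:
```python
from m import *
p=cv2.imread("pics/top5.png").astype(float); ax=np.array([.5092,-.208])
w=np.clip(p[...,2]-p[...,:2].mean(2)-30,0,None); m=np.zeros(w.shape); m[224:262,380:418]=1; w*=m
ys,xs=np.nonzero(w); P=np.array([onz("top",(x,y),.11)[:2] for x,y in zip(xs,ys)]); v=P-ax; r=np.hypot(*v.T); a=np.arctan2(v[:,1],v[:,0]); k=(r>.013)&(r<.035)&(abs(a)<.5); g=w[ys,xs][k]
print("dial ang",g@a[k]/g.sum(),k.sum())
# knob line with averaged pictures, finer
for n,c0,bx in(("top",None,(246,278,222,250)),("scene",None,(358,390,270,298))):
    p=cv2.resize(np.load(n+"avg.npy"),None,fx=4,fy=4,interpolation=cv2.INTER_CUBIC)
    K=[(x,y) for x in range(bx[0]*4,bx[1]*4) for y in range(bx[2]*4,bx[3]*4)]
    P=np.array([onz(n,((x+.5)/4-.5,(y+.5)/4-.5),.04)[:2] for x,y in K]); ww=np.array([min(p[y,x,0],p[y,x,1]) for x,y in K])
    for c in((.5263,.1418),(.5276,.144),(.5275,.143)):
        v=P-np.array(c); r=np.hypot(*v.T); a=np.arctan2(v[:,1],v[:,0]); k=(r>.012)&(r<.02)&(abs(a)<.7)
        g=np.clip(ww[k]-np.median(ww[k])-20,0,None); print(n,c,(g@a[k]/g.sum()).round(3))
o=robot.observe(); print(o["tool_pos"],o["tool_rot"],o["torque"])
```

```text
dial ang 0.04144269246763218 16
top (0.5263, 0.1418) -0.016
top (0.5276, 0.144) -0.171
top (0.5275, 0.143) -0.106
scene (0.5263, 0.1418) -0.004
scene (0.5276, 0.144) -0.156
scene (0.5275, 0.143) -0.087
[0.52692205 0.14350682 0.02654637] [3.14146622e+00 1.86966082e-04 3.04901681e+00] [0.03842584 0.10742747 0.01265272]
```

>>> {"method": "send_rows", "body": {
  "plan": [
    [[0,0,-0.3],[0,0,0]],
    [[0,0,-0.6],[0,0,0]],
    [[0,0,-0.8],[0,0,0]],
    [[0,0,-0.8],[0,0,0]],
    [[0,0,-1],[0,0,0]],
    [[0,0,-1],[0,0,0]],
    [[0,0,-1],[0,0,0]],
    [[0,0,-0.8],[0,0,0]],
    [[0,0,-0.2],[0,0,0]],
    [[0,-0.5,0],[0,0,0]]
  ]
}}

```text
time: 15.8
tool_pos: [0.5255, 0.131, 0.1891]
tool_rot: [3.141, 0.0, 3.05]
contact_force: [-0.1, -0.9, -1.3]
opening: 0.0473
grip_force: 30.0
```

>>> {"method": "send_rows", "body": {
  "plan": [
    [[-0.06,-1,0],[0,0,0]],
    [[-0.06,-1,0],[0,0,0]],
    [[-0.06,-1,0],[0,0,0]],
    [[-0.06,-1,0],[0,0,0]],
    [[-0.06,-1,0],[0,0,0]],
    [[-0.06,-1,0],[0,0,0]],
    [[-0.06,-1,0],[0,0,0]],
    [[-0.06,-1,0],[0,0,0]],
    [[-0.06,-1,0],[0,0,0]],
    [[-0.06,-1,0],[0,0,0]]
  ]
}}

```text
time: 17.05
tool_pos: [0.5165, -0.1206, 0.1878]
tool_rot: [3.141, -0.002, 3.049]
contact_force: [-0.5, -0.1, 0.2]
opening: 0.0474
grip_force: 30.0
```

>>> {"method": "send_rows", "body": {
  "plan": [
    [[0,-1,0],[0,0,0]],
    [[0,-1,0],[0,0,0]],
    [[0,-1,0],[0,0,0]],
    [[0,-0.55,0],[0,0,0]],
    [[0,0,0],[0,0,-0.105]],
    [[0,0,0],[0,0,0]],
    [[0,0,0],[0,0,0]],
    [[0,0,0],[0,0,0]],
    [[0,0,0],[0,0,0]],
    [[0,0,0],[0,0,0]]
  ]
}}

```text
time: 18.3
tool_pos: [0.5094, -0.2076, 0.189]
tool_rot: [3.142, 0.0, -3.069]
contact_force: [0.4, -0.6, -0.5]
opening: 0.0472
grip_force: 30.0
```

Run:
```python
from m import *
o=robot.observe(); print({k:np.round(v,4).tolist() for k,v in o.items()})
p=np.mean([read_camera("scene")[0].astype(float) for _ in range(5)],0); np.save("s6.npy",p)
cv2.imwrite("pics/s6.png",cv2.resize(p[150:250,215:315].astype(np.uint8),None,fx=6,fy=6,interpolation=cv2.INTER_CUBIC))
```

```text
{'time': 18.3, 'qpos': [-0.5263, 0.4197, 1.5137, 0.0001, 1.2082, -2.1693], 'qvel': [-0.0011, 0.0028, -0.002, -0.0003, 0.0007, -0.0024], 'joint_efforts': [0.0139, -46.7046, -23.8845, -0.0703, 0.0469, 0.0081], 'tool_pos': [0.5094, -0.2076, 0.189], 'tool_rot': [3.1415, 0.0001, -3.0695], 'contact_force': [0.4109, -0.5642, -0.5479], 'torque': [0.0086, 0.0246, -0.0089], 'grip_force': 29.9999, 'opening': 0.0472}
```

View pics/s6.png

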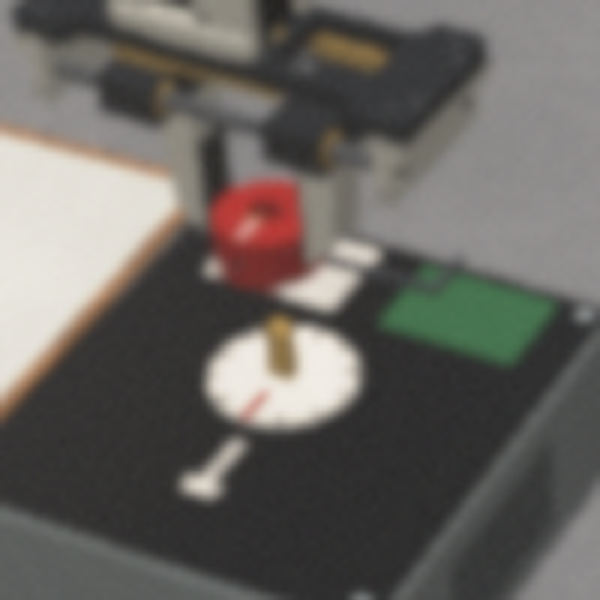

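The crop shows the knob held level above the shaft, its white line at (255,215) to (238,240). The dial line runs (267,395) to (245,418). Now comparing the two angles.

Run:
```python
from m import *
p=cv2.resize(np.load("s6.npy"),None,fx=4,fy=4,interpolation=cv2.INTER_CUBIC)
def run(bx,z,wf,rr,cs):
    K=[(x,y) for x in range(bx[0]*4,bx[1]*4) for y in range(bx[2]*4,bx[3]*4)]
    P=np.array([onz("scene",((x+.5)/4-.5,(y+.5)/4-.5),z)[:2] for x,y in K]); ww=np.array([wf(p[y,x]) for x,y in K])
    for c in cs:
        v=P-np.array(c); r=np.hypot(*v.T); a=np.arctan2(v[:,1],v[:,0]); k=(r>rr[0])&(r<rr[1])&(abs(a)<.6)
        g=np.clip(ww[k]-np.median(ww[k])-20,0,None); C=(g@P[k])/g.sum()
        q=(P[k]-C); M=(q*g[:,None]).T@q; e=np.linalg.eigh(M)[1][:,1]; print(z,c,"ang",(g@a[k]/g.sum()).round(3),"C",C.round(4),"dir",np.arctan(e[1]/e[0]).round(3))
run((245,275,178,200),.2025,lambda b:min(b[0],b[1]),(.011,.021),[(.5094,-.2076),(.5104,-.2076)])
run((245,280,200,226),.11,lambda b:b[2]-(b[0]+b[1])/2,(.013,.035),[(.5092,-.208)])
# knob top ellipse centre + shaft tip
b=np.load("s6.npy"); red=(b[...,2]-b[...,:2].max(2)>50); red[:, :245]=0; red[202:]=0; red[:175]=0
ys,xs=np.nonzero(red); print(xs.min(),xs.max(),ys.min(),ys.max())
K,Rm,t=cal("scene")
pj=lambda X:(lambda q:(q[:2]/q[2]).round(2))(K@(Rm@np.array(X)+t))
for n,X in(("knob top c",(.5094,-.2076,.2025)),("+y",(.5094,-.1836,.2025)),("-y",(.5094,-.2316,.2025)),("far -x",(.4854,-.2076,.2025)),("shaft tip",(.5092,-.208,.138))):
    u=pj(X); print(n,u,"crop",((u-[215,150]+.5)*6).round(0))
```

```text
0.2025 (0.5094, -0.2076) ang 0.014 C [ 0.5243 -0.2073] dir 0.28
0.2025 (0.5104, -0.2076) ang 0.019 C [ 0.5247 -0.2073] dir 0.34
0.11 (0.5092, -0.208) ang 0.049 C [ 0.5336 -0.2067] dir 0.136
250 264 180 197
knob top c [259.05 184.64] crop [267. 211.]
+y [266.63 187.48] crop [313. 228.]
-y [251.57 181.84] crop [222. 194.]
far -x [264.42 179.94] crop [300. 183.]
shaft tip [260.96 203.99] crop [279. 327.]
```

>>> {"method": "send_rows", "body": {
  "plan": [
    [[0,-0.015,0],[0,0,-0.02]],
    [[0,0,0.5],[0,0,0]],
    [[0,0,0.5],[0,0,0]],
    [[0,0,0.4],[0,0,0]],
    [[0,0,0.1],[0,0,0]],
    [[0,0,0.1],[0,0,0]],
    [[0,0,0.1],[0,0,0]],
    [[0,0,0.1],[0,0,0]],
    [[0,0,0],[0,0,0]],
    [[0,0,0],[0,0,0]]
  ],
  "force": 45
}}

```text
time: 19.8
tool_pos: [0.5094, -0.2081, 0.1441]
tool_rot: [-3.142, 0.0, -3.038]
contact_force: [-0.6, 0.2, -0.4]
opening: 0.047
grip_force: 45.0
```

>>> {"method": "send_rows", "body": {
  "plan": [
    [[0,0,0.15],[0,0,0]],
    [[0,0,0.15],[0,0,0]],
    [[0,0,0.15],[0,0,0]],
    [[0,0,0.15],[0,0,0]],
    [[0,0,0.1],[0,0,0]],
    [[0,0,0.1],[0,0,0]],
    [[0,0,0.1],[0,0,0]],
    [[0,0,0.1],[0,0,0]],
    [[0,0,0],[0,0,0]],
    [[0,0,0],[0,0,0]]
  ]
}}

```text
time: 21.05
tool_pos: [0.5094, -0.2081, 0.1195]
tool_rot: [-3.141, 0.001, -3.038]
contact_force: [-1.6, 1.4, 5.5]
opening: 0.0473
grip_force: 45.0
```

>>> {"method": "send_rows", "body": {
  "plan": [
    [[0,0,0.05],[0,0,0]],
    [[0,0,0.05],[0,0,0]],
    [[0,0,0.05],[0,0,0]],
    [[0,0,0.05],[0,0,0]],
    [[0,0,0],[0,0,0]],
    [[0,0,0],[0,0,0]],
    [[0,0,0],[0,0,0]],
    [[0,0,0],[0,0,0]],
    [[0,0,0],[0,0,0]],
    [[0,0,0],[0,0,0]]
  ]
}}

```text
time: 22.3
tool_pos: [0.5097, -0.2081, 0.1181]
tool_rot: [-3.14, 0.003, -3.038]
contact_force: [-9.2, 3.9, 30.6]
opening: 0.0469
grip_force: 45.0
```

The dial is on its hard stop at 30 N. Easing off slightly and taking a last look.

>>> {"method": "send_rows", "body": {
  "plan": [
    [[0,0,-0.05],[0,0,0]],
    [[0,0,0],[0,0,0]],
    [[0,0,0],[0,0,0]],
    [[0,0,0],[0,0,0]],
    [[0,0,0],[0,0,0]],
    [[0,0,0],[0,0,0]],
    [[0,0,0],[0,0,0]],
    [[0,0,0],[0,0,0]],
    [[0,0,0],[0,0,0]],
    [[0,0,0],[0,0,0]]
  ]
}}

```text
time: 23.55
tool_pos: [0.5096, -0.2081, 0.1182]
tool_rot: [-3.14, 0.002, -3.038]
contact_force: [-6.2, 3.6, 22.7]
opening: 0.0467
grip_force: 45.0
```

Run:
```python
from m import *
p=np.mean([read_camera("scene")[0].astype(float) for _ in range(4)],0)
cv2.imwrite("pics/s7.png",cv2.resize(p[160:250,215:315].astype(np.uint8),None,fx=6,fy=6,interpolation=cv2.INTER_CUBIC))
```

```text
(no output)
```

View pics/s7.png

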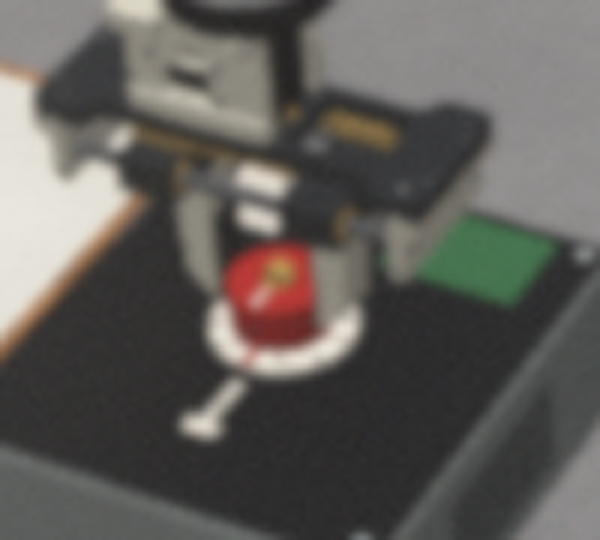

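The picture shows the knob seated on the dial with the shaft coming through the bore at (280,270). The white line (260,295), the red line (250,355) and the mark (230,390) are in line, so I'm handing in.

```bash
python3 -c "
from h import *
print(robot.hand_in())"
```

```text
the job is handed in; nothing more can be done
None
```

The job is handed in, verdict not shown: the flat is turned to the mark, the knob is on the shaft with its white line over the flat, and I am holding it gripped (45 N) and pressed to the dial's stop (about 23 N).

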